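# Fit the battery to the ultraviolet hand lamp and hold the lamp over the pearls

## Robot

A 6-joint arm with a two-finger parallel gripper is mounted at the origin on a cart in front of the work surface, level with it; the furniture and walls round the work are solid. World frame = base frame: x ahead of the robot, y to its left, z up, the work surface at z = 0. Lengths are in m, angles in rad, forces in N, time in s.
With the tool pointing down it reaches from about 0.35 to 0.85 m from the base axis. Payload 8.1 kg.
Tool frame: the origin (TCP) lies on the mounting face of the last link; the fingertips stand 186 mm ahead of it and the grasp point (between the pads) lies 167 mm ahead of it (robot.finger_overhang is the distance from the TCP to the fingertips, in m); z points along the fingers, y is the line along which they close (so a half turn about z gives the same grasp; the last joint's range is limited). The gripper opens to 93 mm and grips with 3 to 60 N. Pads are 15 mm wide; open, the fingers measure 128 mm over their backs; the gripper's body (75 mm by 188 mm) begins 65 mm behind the grasp point.
Start: joints at [1.163, 0.13, 1.488, -0, 1.523, -0.085], TCP at [0.19, 0.569, 0.405] pointing down, gripper open.
Joint ranges: [-2.96, 2.96], [-0.89, 2.26], [0.02, 2.5], [-1.34, 4.48], [0, 2.73], [-2.66, 2.66]. Speed limits (rad/s): [2.39, 2.39, 2.79, 3.14, 3.14, 3.14].

## Interface

Orientations are given as a rotation vector (axis times angle).
In Python, from plant import readout, read_camera, get_calibration, job, robot gives the robot as it stands.
- The arm moves only by the shell command python3 -m handwheel 'ROWS' [FORCE]. ROWS is JSON, a list of rows, each a list of 5 numbers: the shift along the world's x, y, z in cm, then the turn about the world's z in rad, then the closure, from 0 (fully open) to 1 (shut). In form: [[tx, ty, tz, spin, gripper], ...]. A call has 1 to 10 rows; each row shifts and turns the commanded pose from where the row before left it; what a row does not reach is not made up. A row lasts 1/8 s, in which the tool goes at most 62.5 mm and 10.7 degrees, less where a joint would pass 70% of its speed; a pose out of reach is approached as far as the arm can. A call is refused whole if a number of a shift passes 6.25 or a number of a turn 0.188, either way. A call with a gripper value outside its range is refused whole. The fingers move at their own pace and stop on an object; FORCE is the grip in N (left out, the last holds). Time passes only in rows, so rows that do not move let the fingers close. It gives the time, the measured TCP pose, the force, the opening and the grip force at its end, in the units of the state.
- readout.read_state(): the state, without advancing time (a new reading comes with each control period).
- read_camera(name): name is "scene" or "top" or "wrist"; returns the picture (420x560x3 uint8, red, green, blue); there is no depth.
- get_calibration(name): a dict with "fovy" (degrees; the focal length in pixels is half the picture's height over the tangent of half this angle, whatever the lens; pixels are square), "cx", "cy" (the principal point, pixels), "pose" (4x4, takes a point from camera to world coordinates). Camera axes: x right, y down, z forward; pixel columns grow to the right and rows downward; lengths in m; the calibration is good to about 2 mm. A picture is of the moment at which its call begins: read the wrist's pose just before it. get_calibration takes no time and is no camera call; for the wrist camera it gives the pose at the moment of the call.
- job.close_job(): hands the job in; it is judged then, once.
The state is a dict: "t": time; "q": joint angles; "dq": joint speeds; "joint_torque": joint torques, N m; "tool_pos": TCP position; "orientation": TCP orientation; "force": force on the tool from outside, world axes, zero at the start; "wrist_torque": the same for the moment, N m; "opening": finger opening in m; "gripper_force": force on a finger pad.
Only numpy, scipy, OpenCV 4.12 (cv2) and the standard library are available. Lean on these libraries where they do the work, as an engineer would, in place of code of your own. Each camera call takes 0.05 s, during which the arm holds its last target. There are 200 camera calls.

## Task

Get the hand lamp ready and check the pearls in the white dish: take the charged battery block from its charging stand, put it into the open bay of the lamp while the lamp stands on the bench, and press it down fully home and flush, so that the spring catch in the bay snaps in. Then lift the lamp by its handle, carry it over the white dish and finish while still holding it there, level and steady, its window centred over the dish about 10 cm (a hand's breadth) above it; put nothing down at the end. Leave the dishes, wood block, loupe, tweezers and pen where they are and do not tip the lamp.

Things in the scene. Friction and masses are not known exactly. Their poses are not given: they have to be found in the camera images.
- lamp: Ultraviolet hand lamp, loose, on four rubber feet: light grey housing, black ends, 220 mm long (its x), 64 wide (y), flat deck 44 mm up, 86 mm high with the bar handle, 0.5 kg. Origin: middle of the underside; z up. The open battery bay is in the black end at +x, with a red release tab on the outside of that end. With the battery fitted it balances at the handle's middle.
- lamp_bay (a point): Centre of the floor of the battery bay, at (70, 0, 17) mm in the lamp's frame, axes as the lamp's. The bay is an open-topped rectangular recess, 59 mm along the lamp's x, 39 mm along y, 27 mm deep from the deck.
- lamp_latch (a joint): Spring catch in the bay's +x end wall (m): 0 sprung in, up to 0.007 pushed outward. Its wedge nose stands 5 mm out of the wall, 7 to 15 mm above the bay floor; a battery going down pushes it back (about 5 to 10 N of push, more than the battery's weight) and it snaps into the end groove at full depth.
- lamp_grip (a point): Middle of the handle bar, at (-14, 0, 78) mm in the lamp's frame. The bar lies along the lamp's x, 20 mm wide (y), 16 mm high, 60 mm free length between its two posts; 26 mm of free room between bar and deck.
- lamp_window (a point): Middle of the dark violet filter window on the lamp's underside, straight below the middle of the handle, at (-14, 0, 5) mm in the lamp's frame.
- battery: Battery block, loose, dark grey, orange band and orange square on top, 56 (x) x 36 (y) x 28 mm high, 0.11 kg; same either way round. Origin: middle of the underside. A groove for the catch crosses each end, 6 to 14 mm up; the lowest 3 mm taper in. Fits the bay with 1.5 mm play per side, long side along the lamp's x; fully home its origin is at lamp_bay, its top 1 mm above the deck.
- charger: Charging stand, black, fixed, 112 (x) x 62 (y) mm. The battery stands on its flat top, 16 mm up, long side along the stand's x, between two end cheeks that rise 9 mm above that top, 2.5 mm off the battery's ends; the battery's long sides are free. Origin: middle of the underside.
- dish_1: White round sorting dish with pearls, loose, 66 mm across, 13 mm high: the dish to be checked. Origin: middle of its underside.
- dish_2: Black round sorting dish with pearls, loose, 66 mm across, 13 mm high: not this one; leave alone. Origin: middle of its underside.
- tweezers_2: Steel tweezers, loose, 143 mm long, lying near the back rail; leave alone. Origin: middle of the underside.
- marker_1: Marker pen with a blue cap, loose, 135 mm long, lying near the back rail; leave alone. Origin: middle of the underside.
- rest_block: Grooved hardwood rest block, loose, 85 x 44 x 30 mm high, near the back rail; leave alone. Origin: middle of its underside.
- loupe: Folding steel loupe, loose, 63 x 30 x 14 mm high, near the back rail; leave alone. Origin: middle of its underside.
Things that resemble listed ones, but are neither listed nor needed, are in the scene too. What is shaped like the battery but green is not meant.

How it is judged:
On the way, in this order (a step that is already met when the one before it is completed fails the run):
1. The battery stands fully home in the bay (within 2 mm of the floor, the catch sprung in) while the lamp stands on the bench (z of battery in the frame of lamp_bay below 0.002 m and distance between battery and lamp_bay below 0.004 m and value of joint lamp_latch below 0.0015 m and height (world z) of lamp below 0.006 m and angle between lamp's own z axis and vertical below 0.06 rad), for 0.2 s.
2. The lamp, battery in place, is lifted at least 50 mm clear of the bench by the fingers (height (world z) of lamp above 0.05 m and contact force between the fingers and lamp above 2 N and distance between battery and lamp_bay below 0.005 m), for 0.2 s.
At the end, for the whole second after the job is handed in: Fingers still hold the lamp by its handle; window within 30 mm of the white dish's centre sideways, 65 to 170 mm above the dish's underside; lamp level within 0.1 rad and still; battery within 2.5 mm of the bay floor, catch in; white dish moved under 20 mm (horizontal distance between lamp_window and dish_1 below 0.03 m and z of lamp_window in the frame of dish_1 between 0.065 and 0.17 m and angle between lamp's own z axis and vertical below 0.1 rad and linear speed of lamp below 0.02 m/s and angular speed of lamp below 0.1 rad/s and contact force between the fingers and lamp above 2 N and distance between the grasp point and lamp_grip below 0.045 m and z of battery in the frame of lamp_bay below 0.0025 m and distance between battery and lamp_bay below 0.005 m and value of joint lamp_latch below 0.0015 m and distance of dish_1 from where it was at the start of the episode below 0.02 m); the arm keeps its last pose, push and grip.
It fails at once if a dish of pearls is shoved by more than 20 mm or tipped (distance of any of dish_1, dish_2 from where it was at the start of the episode above 0.02 m or angle between any of dish_1, dish_2's own z axis and vertical above 0.3 rad).
It fails at once if the wood block, loupe, tweezers or pen is moved by more than 30 mm (distance of any of rest_block, loupe, tweezers_2, marker_1 from where it was at the start of the episode above 0.03 m).
It fails at once if the lamp is tipped by more than 0.4 rad (angle between lamp's own z axis and vertical above 0.4 rad).
It also fails if it takes over 72 s, if anything falls off the work surface, if the arm or the gripper's body presses on something with over 40 N, if the wrist force passes 120 N, or if a joint passes its speed limit or range.

## Working session

There is one attempt and no reset: what is moved stays moved. The work goes in short steps, Python scripts to look and compute and a shell command to move; the robot and the scene stay as the last step left them, time stands still between calls to the robot, and variables do not carry over. Pictures are saved under pics/ and viewed, at most 10 in all, crops included, and the job is handed in when it is done.

```bash
mkdir -p pics
cat > h.py <<'E'
import numpy as np, cv2
from plant import readout, read_camera, get_calibration, job, robot
def K(c): 
    f=210/np.tan(np.radians(c["fovy"])/2); return f,c["cx"],c["cy"]
def ray(c,u,v,z):
    f,cx,cy=K(c); P=np.array(c["pose"]); d=P[:3,:3]@np.array([(u-cx)/f,(v-cy)/f,1]); o=P[:3,3]
    return o+d*(z-o[2])/d[2]
def proj(c,p):
    f,cx,cy=K(c); P=np.array(c["pose"]); q=P[:3,:3].T@(np.array(p)-P[:3,3]); return q[0]/q[2]*f+cx,q[1]/q[2]*f+cy
def snap(n,name):
    c=get_calibration(n); im=read_camera(n); cv2.imwrite(f"pics/{name}.png",im[:,:,::-1]); return c,im
E
python3 - <<'E'
from h import *
for n in ("top","scene"):
    c,im=snap(n,n+"0"); print(n,c["fovy"],c["cx"],c["cy"],np.round(c["pose"],3).tolist())
a=cv2.imread("pics/top0.png")
s=readout.read_state(); print(s["t"],s["tool_pos"],s["orientation"],s["opening"])
E
```

```text
top 55.99190331267658 276.9953803551413 200.8580275386696 [[-0.081, -0.976, 0.201, 0.313], [-0.997, 0.079, -0.017, 0.058], [0.0, -0.201, -0.98, 1.021], [0.0, 0.0, 0.0, 1.0]]
scene 43.6960487760236 276.55015674560923 208.22482134108265 [[0.671, -0.487, 0.559, -0.419], [-0.741, -0.45, 0.497, -0.743], [0.01, -0.748, -0.663, 1.148], [0.0, 0.0, 0.0, 1.0]]
0.1 [0.19022474 0.56883007 0.40377301] [-5.04782979e-01 -3.10035614e+00  2.57011202e-03] 0.09284424447601568
```

View pics/top0.png

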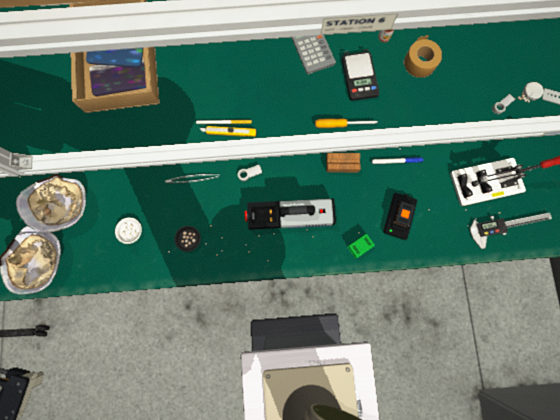

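View pics/scene0.png

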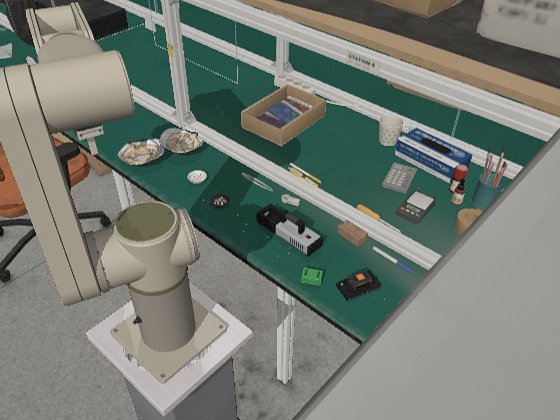

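The top view shows the white dish at (128,230), the black one at (187,238), and the lamp at (290,214) with its red tab at (246,215), so its +x end points left. The battery is in its charger at (403,214) and the green decoy at (361,244). The rail runs along row ~150.

Run:
```python
from h import *
c=get_calibration("top"); im=cv2.imread("pics/top0.png"); hsv=cv2.cvtColor(im,cv2.COLOR_BGR2HSV)
def blob(m,box,nm,z):
    M=np.zeros_like(m); u0,v0,u1,v1=box; M[v0:v1,u0:u1]=m[v0:v1,u0:u1]
    cs,_=cv2.findContours(M,0,1)
    for k in sorted(cs,key=cv2.contourArea)[::-1][:2]:
        if len(k)<5: continue
        r=cv2.minAreaRect(k); b=cv2.boxPoints(r); w=np.array([ray(c,*p,z)[:2] for p in b]); 
        e=w[1]-w[0]; e2=w[2]-w[1]
        print(nm,np.round(r[0],1),"ctr",np.round(w.mean(0),4),"len",np.round([np.linalg.norm(e),np.linalg.norm(e2)],3),"yaw",np.round([np.arctan2(e[1],e[0]),np.arctan2(e2[1],e2[0])],3))
H,S,V=cv2.split(hsv)
blob(((H>8)&(H<22)&(S>150)&(V>120)).astype('u1')*1 if 0 else ((H>5)&(H<22)&(S>150)&(V>120)).astype(np.uint8),(380,185,425,245),"orange",.044)
blob(((S<90)&(V>110)).astype(np.uint8),(105,205,150,255),"dish1",.010)
blob(((H<75)|(S<120)|(V<30)).astype(np.uint8),(165,215,208,260),"dish2",.010)
blob(((S<90)&(V>90)).astype(np.uint8),(270,190,345,240),"lampgrey",.044)
blob((((H<8)|(H>172))&(S>120)&(V>80)).astype(np.uint8),(235,200,256,230),"redtab",.03)
for p in [(30,162),(280,145),(540,128),(280,135)]: print(p,ray(c,*p,0)[:2],ray(c,*p,.3)[:2])
x=np.hstack([im[185:250,235:345],im[185:250,345:455]]); cv2.imwrite("pics/crop1.png",cv2.resize(x,None,fx=3.6,fy=3.6,interpolation=2))
```

```text
orange [404.9 213.5] ctr [ 0.4555 -0.2763] len [0.021 0.02 ] yaw [-0.454 -1.985]
dish1 [128. 230.] ctr [0.4754 0.4288] len [0.067 0.067] yaw [-1.652  3.13 ]
dish2 [187.3 238.3] ctr [0.4417 0.2776] len [0.064 0.065] yaw [-0.837 -2.42 ]
lampgrey [305.9 213. ] ctr [ 0.4769 -0.0291] len [0.133 0.069] yaw [-1.601  3.082]
redtab [245.  215.5] ctr [0.4851 0.1248] len [0.005 0.023] yaw [-1.652  3.076]
(30, 162) [0.68280166 0.69462501] [0.5742535  0.50750691]
(280, 145) [0.67642927 0.01948117] [0.56975282 0.03066877]
(540, 128) [ 0.66772047 -0.69582797] [ 0.56360201 -0.47453718]
(280, 135) [0.7050737 0.0171129] [0.58998371 0.02899611]
```

View pics/crop1.png

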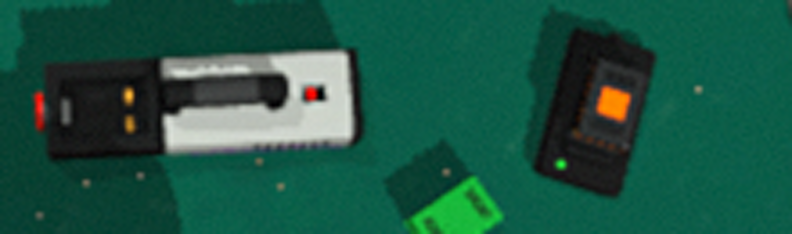

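The lamp's bay is at the left with its gold contacts, and the handle bar lies over the grey half. The battery sits in its charger, with its long axis roughly along world x and rotated slightly clockwise. Next I check the rail height and then look with the wrist camera.

Run:
```python
from h import *
ct=get_calibration("top"); cs=get_calibration("scene"); cw=get_calibration("wrist")
for z in (0,.05,.1,.2,.3,.4):
    print(z,[np.round(proj(cs,ray(ct,u,v,z))).tolist() for u,v in [(120,160),(280,151),(460,141)]],np.round(ray(ct,280,151,z),3)[:2])
s=readout.read_state(); P=np.array(cw["pose"]); from scipy.spatial.transform import Rotation as R
Rt=R.from_rotvec(s["orientation"]).as_matrix(); print("R",Rt.round(3).tolist()); print("cam in tool",(Rt.T@(P[:3,3]-s["tool_pos"])).round(3),(Rt.T@P[:3,:3]).round(3).tolist(),cw["fovy"])
print(robot.finger_overhang)
a=cv2.imread("pics/scene0.png")[80:300,160:460]; cv2.imwrite("pics/crop2.png",cv2.resize(a,None,fx=2.6,fy=2.6))
```

```text
0 [[232.0, 152.0], [321.0, 205.0], [453.0, 284.0]] [0.659 0.021]
0.05 [[232.0, 145.0], [318.0, 196.0], [446.0, 271.0]] [0.642 0.023]
0.1 [[231.0, 138.0], [315.0, 186.0], [439.0, 257.0]] [0.625 0.024]
0.2 [[230.0, 121.0], [309.0, 165.0], [423.0, 228.0]] [0.592 0.028]
0.3 [[229.0, 103.0], [302.0, 142.0], [406.0, 196.0]] [0.558 0.032]
0.4 [[228.0, 82.0], [295.0, 115.0], [387.0, 161.0]] [0.524 0.035]
R [[-0.948, 0.317, -0.001], [0.317, 0.948, -0.002], [0.0, -0.002, -1.0]]
cam in tool [ 0.075 -0.     0.02 ] [[0.0, -0.963, -0.268], [1.0, -0.0, 0.001], [-0.001, -0.268, 0.963]] 68.86218472100514
0.1861
```

View pics/crop2.png

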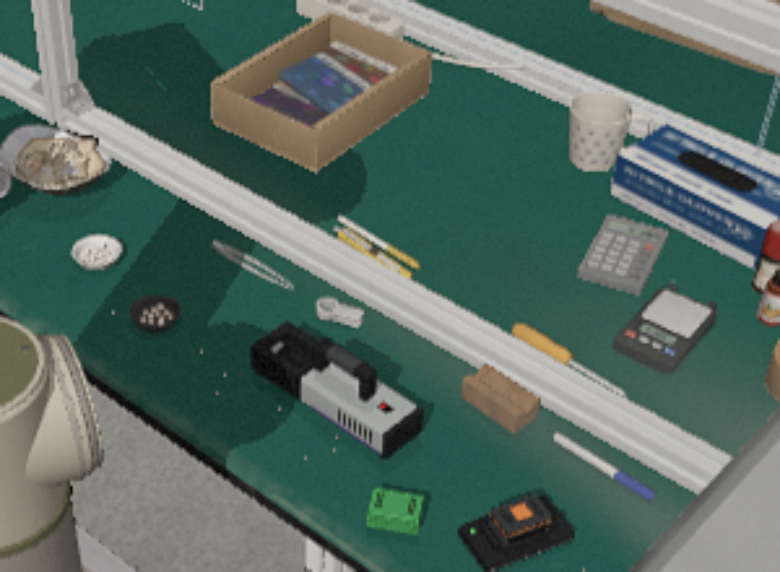

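The rail lies on the bench (x≈0.65), well below the gripper body. Moving above the battery.

```bash
python3 -m handwheel '[[2.6,-4.5,-0.5,0,0],[2.6,-4.5,-0.5,0,0],[2.6,-4.5,-0.5,0,0],[2.6,-4.5,-0.5,0,0],[2.6,-4.5,-0.5,0,0],[2.6,-4.5,-0.5,0,0],[2.6,-4.5,-0.5,0,0],[2.6,-4.5,-0.5,0,0],[2.6,-4.5,-0.5,0,0],[2.6,-4.5,-0.5,0,0]]'
python3 -m handwheel '[[0,-4.4,-0.5,0,0],[0,-4.4,-0.5,0,0],[0,-4.4,-0.5,0,0],[0,-4.4,-0.5,0,0],[0,-4.4,-0.5,0,0],[0,-4.4,-0.5,0,0],[0,-4.4,-0.5,0,0],[0,-4.4,-0.5,0,0],[0,-4.4,-0.5,0,0],[0,0,0,0,0]]'
cat > batt.py <<'E'
from h import *
import sys
from scipy.spatial.transform import Rotation as R
s=readout.read_state(); c,im=snap("wrist",sys.argv[1]); im=im[:,:,::-1].copy()
Rt=R.from_rotvec(s["orientation"]).as_matrix()
print("t",s["t"],"tcp",np.round(s["tool_pos"],4),"closing yaw",np.arctan2(Rt[1,1],Rt[0,1]),"q6",s["q"][5])
E
python3 batt.py w1
```

```text
t: 1.35
tool_pos: [0.4507, 0.1174, 0.3544]
orientation: [-0.505, -3.101, -0.0]
force: [0.9, 0.9, 0.3]
opening: 0.0929
gripper_force: 0.0
t: 2.6
tool_pos: [0.4496, -0.2792, 0.3088]
orientation: [-0.51, -3.099, -0.0]
force: [-0.5, 0.2, 0.4]
opening: 0.0928
gripper_force: 0.0
t 2.6 tcp [ 0.4496 -0.2792  0.3088] closing yaw 1.244686541617987 q6 -1.8970089447834957
```

View pics/w1.png

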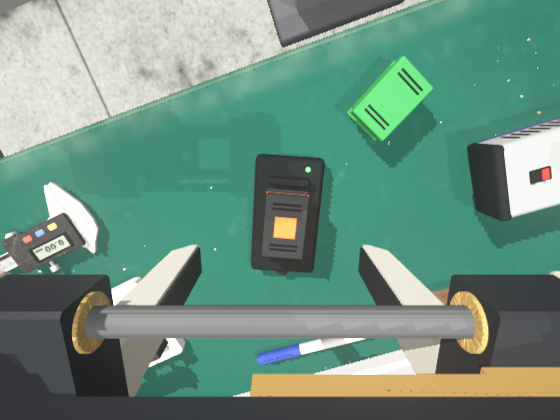

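Orange square at about (285,228), battery long axis nearly vertical in the image. Measuring it precisely.

```bash
cat > sq.py <<'E'
from h import *
import sys
im=cv2.imread(f"pics/{sys.argv[1]}.png"); c=get_calibration("wrist")
H,S,V=cv2.split(cv2.cvtColor(im,cv2.COLOR_BGR2HSV))
m=((H>5)&(H<25)&(S>130)&(V>150)).astype(np.uint8); m[270:]=0
cs,_=cv2.findContours(m,0,1); k=max(cs,key=cv2.contourArea); b=cv2.boxPoints(cv2.minAreaRect(k)); w=np.array([ray(c,*p,.044)[:2] for p in b])
print("square px",b.mean(0),"world",w.mean(0).round(4)); e=w[1]-w[0]; print("yaw",np.arctan2(e[1],e[0]),"len",np.linalg.norm(e),np.linalg.norm(w[2]-w[1]))
# charger outline
g=cv2.inRange(im,(0,0,0),(75,75,75)); g[280:]=0; g[:,:230]=0; g[:,345:]=0; g[:145]=0
cs,_=cv2.findContours(cv2.morphologyEx(g,3,np.ones((9,9),np.uint8)),0,1); k=max(cs,key=cv2.contourArea); b=cv2.boxPoints(cv2.minAreaRect(k)); w=np.array([ray(c,*p,.016)[:2] for p in b])
for i in range(2):
    e=w[i+1]-w[i]; print("charger",w.mean(0).round(4),np.linalg.norm(e).round(4),np.arctan2(e[1],e[0]).round(3))
E
python3 sq.py w1
```

```text
square px [284.5828  227.50691] world [ 0.4567 -0.2754]
yaw 2.7321638949450575 len 0.01882488383292713 0.018328128266868565
charger [ 0.4568 -0.2734] 0.1131 2.726
charger [ 0.4568 -0.2734] 0.0602 1.178
```

```bash
python3 -m handwheel '[[0.4,0.2,-1,-0.045,0],[0.3,0.2,-1,-0.042,0],[0,0,-1.5,0,0],[0,0,-1.5,0,0],[0,0,-1.5,0,0],[0,0,-1.2,0,0],[0,0,-0.6,0,0],[0,0,-0.6,0,0],[0,0,0,0,0],[0,0,0,0,0]]'
python3 batt.py w2
```

```text
t: 3.9
tool_pos: [0.4575, -0.2731, 0.2212]
orientation: [0.639, 3.075, -0.0]
force: [-0.5, -0.4, 1.2]
opening: 0.0933
gripper_force: 0.0
t 3.9 tcp [ 0.4575 -0.2731  0.2212] closing yaw 1.1609304475716145 q6 -1.7953902398455073
```

```bash
python3 -m handwheel '[[-0.1,-0.2,-0.1,0,0],[0,0,0,0,0.5],[0,0,0,0,1],[0,0,0,0,1],[0,0,0,0,1],[0,0,0,0,1],[0,0,0,0,1],[0,0,0,0,1]]' 20
python3 -m handwheel '[[0,0,0.5,0,1],[0,0,1,0,1],[0,0,1.5,0,1],[0,0,2,0,1],[0,0,3,0,1],[0,0,3,0,1],[0,0,0,0,1],[0,0,0,0,1]]'
python3 batt.py w3
```

```text
t: 4.95
tool_pos: [0.4563, -0.275, 0.2197]
orientation: [0.639, 3.076, -0.0]
force: [-0.2, 0.1, -0.2]
opening: 0.0358
gripper_force: 20.0
t: 5.95
tool_pos: [0.4562, -0.2748, 0.3295]
orientation: [-0.639, -3.076, -0.0]
force: [-0.9, -0.4, -1.3]
opening: 0.0353
gripper_force: 20.0
t 5.95 tcp [ 0.4562 -0.2748  0.3295] closing yaw 1.1610521458058702 q6 -1.7995978571291245
```

View pics/w3.png

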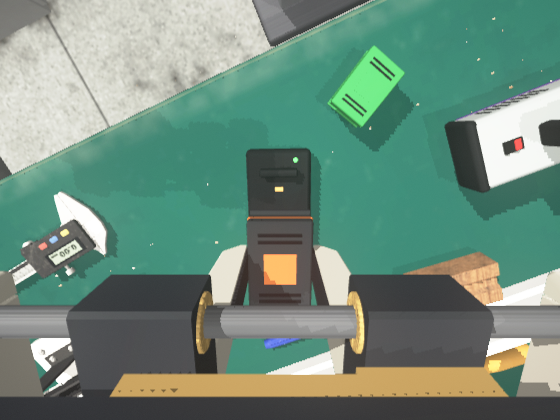

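The battery is held straight, square at (280,269). Moving over to view the bay.

```bash
python3 -m handwheel '[[0.3,2.75,0,-0.12,1],[0.3,2.75,0,-0.12,1],[0.3,2.75,0,-0.12,1],[0.3,2.75,0,-0.12,1],[0.3,2.75,0,-0.12,1],[0.3,2.75,0,-0.12,1],[0.3,2.75,0,-0.12,1],[0.3,2.75,0,-0.12,1],[0.3,2.75,0,-0.12,1],[0,2.75,0,-0.12,1]]'
python3 -m handwheel '[[0,0,0,0,1],[0,0,0,0,1]]' >/dev/null
python3 batt.py w4
```

```text
t: 7.25
tool_pos: [0.4828, 0.001, 0.3281]
orientation: [-2.267, -2.172, 0.003]
force: [0.0, -0.1, -0.3]
opening: 0.0356
gripper_force: 20.0
t 7.5 tcp [ 4.830e-01 -3.000e-04  3.288e-01] closing yaw -0.03657725550472583 q6 -0.06996940274838385
```

View pics/w4.png

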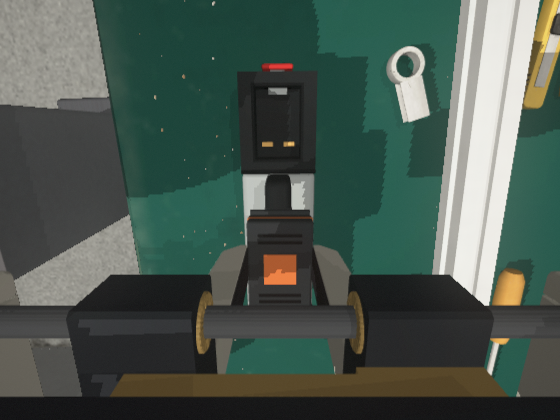

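The bay shows at about (253–303, 83–160), red tab at (278,67), and the held battery's square at (280,269). Extracting edges numerically.

```bash
cat > lamp.py <<'E'
from h import *
import sys
im=cv2.imread(f"pics/{sys.argv[1]}.png"); c=get_calibration("wrist"); g=im[:,:,1].astype(float); gr=cv2.cvtColor(im,cv2.COLOR_BGR2GRAY)
L=[];Rr=[]
for v in range(85,168,3):
    r=cv2.GaussianBlur(im[v:v+1,:,1].astype(np.float32),(5,1),0)[0]; d=np.diff(r)
    L.append((225+np.argmin(d[225:250])+.5,v)); Rr.append((305+np.argmax(d[305:330])+.5,v))
for n,P in (("L",L),("R",Rr)):
    P=np.array(P); w=np.array([ray(c,*p,.044)[:2] for p in P]); k=np.polyfit(w[:,1],w[:,0],1); res=w[:,0]-np.polyval(k,w[:,1]); ok=abs(res)<.002; k=np.polyfit(w[ok,1],w[ok,0],1)
    print(n,"px med",np.median(P[:,0]),"x at y=.08",np.polyval(k,.08).round(4),"slope dx/dy",k[0].round(4))
print("row125",gr[125,236:320].tolist()); print("col 262",gr[62:178,262].tolist())
print("tab/end y", [ray(c,277,v,.044)[1].round(4) for v in (72,173)], ray(c,277,67,.03).round(4))
m=cv2.inRange(cv2.cvtColor(im,cv2.COLOR_BGR2HSV),(3,130,110),(25,255,255)); m[:235]=0; m[295:]=0; m[:,:255]=0; m[:,305:]=0
k=max(cv2.findContours(m,0,1)[0],key=cv2.contourArea); b=cv2.boxPoints(cv2.minAreaRect(k)); s=readout.read_state(); zt=s["tool_pos"][2]-.176
w=np.array([ray(c,*p,zt)[:2] for p in b]); e=w[1]-w[0]; print("batt rel tcp",(w.mean(0)-s["tool_pos"][:2]).round(4),"yaw",np.arctan2(e[1],e[0]).round(3), "side",np.linalg.norm(e).round(4))
x=im[60:180,230:330]; cv2.imwrite("pics/crop4.png",cv2.resize(cv2.convertScaleAbs(x,alpha=3),None,fx=5,fy=5,interpolation=2))
E
python3 lamp.py w4
```

```text
L px med 238.5 x at y=.08 0.4516 slope dx/dy 0.0264
R px med 315.5 x at y=.08 0.5157 slope dx/dy 0.0265
row125 [50, 51, 51, 46, 43, 43, 43, 42, 43, 43, 43, 42, 42, 41, 41, 40, 25, 30, 26, 19, 21, 32, 33, 34, 35, 33, 34, 34, 36, 36, 36, 36, 36, 36, 35, 35, 35, 35, 36, 35, 35, 36, 36, 36, 34, 36, 35, 36, 34, 35, 33, 34, 35, 42, 40, 39, 39, 39, 41, 38, 39, 40, 38, 29, 27, 33, 35, 40, 45, 44, 44, 43, 45, 44, 43, 44, 45, 43, 44, 44, 52, 57, 57, 56]
col 262 [54, 52, 59, 69, 70, 64, 54, 47, 44, 45, 46, 46, 45, 44, 46, 46, 46, 46, 47, 47, 41, 35, 35, 31, 25, 18, 19, 27, 31, 32, 31, 33, 33, 31, 31, 30, 34, 35, 35, 36, 35, 37, 37, 35, 37, 36, 35, 35, 35, 34, 35, 36, 33, 33, 34, 35, 33, 36, 34, 37, 35, 34, 36, 34, 34, 35, 33, 34, 34, 35, 35, 35, 35, 36, 34, 34, 36, 35, 33, 46, 110, 139, 140, 141, 103, 35, 33, 35, 34, 34, 34, 33, 35, 34, 32, 24, 24, 28, 32, 37, 40, 41, 42, 43, 43, 43, 41, 39, 32, 33, 29, 41, 121, 165, 178, 190]
tab/end y [np.float64(0.1166), np.float64(0.0363)] [0.4849 0.1227 0.03  ]
batt rel tcp [-0.0008 -0.0016] yaw -0.037 side 0.0176
```

View pics/crop4.png

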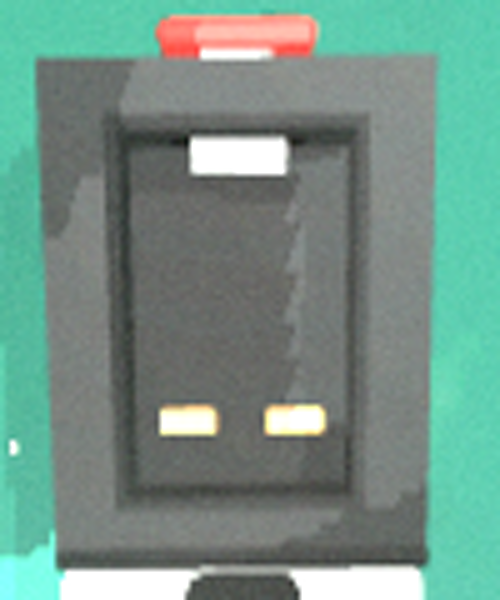

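Run:
```python
from h import *
c=get_calibration("wrist")
a=[ray(c,277.5,v,.044)[1] for v in (83,161)]; b=[ray(c,u,122,.044)[0] for u in (251.4,303.6)]
print(a,np.mean(a),b,np.mean(b)); print(ray(c,277,72,.044))
```

```text
[np.float64(0.10851687950445885), np.float64(0.04652809885366166)] 0.07752248917906025 [np.float64(0.4621245237689441), np.float64(0.5053514777587369)] 0.4837380007638405
[0.48484331 0.11664722 0.044     ]
```

```bash
python3 -m handwheel '[[0.1,2,0,0.01,1],[0,2,0,0,1],[0,2,0,0,1],[0,1.9,0,0,1],[0,0,-2,0,1],[0,0,-2,0,1],[0,0,-2,0,1],[0,0,-1,0,1],[0,0,0,0,1],[0,0,0,0,1]]'
python3 - <<'E'
from h import *
from scipy.spatial.transform import Rotation as R
s=readout.read_state();print(s["tool_pos"],np.arctan2(*R.from_rotvec(s["orientation"]).as_matrix()[[1,0],1]),s["force"])
E
```

```text
t: 8.8
tool_pos: [0.4847, 0.0788, 0.2606]
orientation: [2.253, 2.188, 0.001]
force: [0.9, 0.0, -0.5]
opening: 0.0357
gripper_force: 20.0
[0.48474609 0.078781   0.26057453] -0.029177784783825433 [ 0.85596002  0.00395293 -0.48263559]
```

```bash
python3 -m handwheel '[[0,0,-0.6,0,1],[0,0,-0.5,0,1],[0,0,0,0,1]]'; python3 -m handwheel '[[0,0,-0.3,0,1],[0,0,-0.3,0,1],[0,0,0,0,1]]'; python3 -m handwheel '[[0,0,-0.3,0,1],[0,0,-0.2,0,1],[0,0,0,0,1],[0,0,0,0,1]]'
```

```text
t: 9.18
tool_pos: [0.484, 0.0791, 0.2482]
orientation: [-2.253, -2.189, 0.001]
force: [0.3, 0.2, -1.5]
opening: 0.0355
gripper_force: 20.0
t: 9.55
tool_pos: [0.4841, 0.079, 0.2424]
orientation: [-2.253, -2.189, 0.001]
force: [0.2, -0.0, -1.0]
opening: 0.0363
gripper_force: 20.0
t: 10.05
tool_pos: [0.4843, 0.079, 0.2378]
orientation: [2.253, 2.189, 0.0]
force: [-0.1, 0.4, -0.7]
opening: 0.0357
gripper_force: 20.0
```

```bash
python3 -m handwheel '[[0,0,-0.2,0,1],[0,0,-0.2,0,1],[0,0,-0.2,0,1],[0,0,0,0,1],[0,0,0,0,1]]'
```

```text
t: 10.68
tool_pos: [0.4843, 0.079, 0.2317]
orientation: [-2.253, -2.189, 0.0]
force: [-0.6, 0.1, -1.7]
opening: 0.0363
gripper_force: 20.0
```

```bash
python3 -m handwheel '[[0,0,0,0,0.4],[0,0,0,0,0.4],[0,0,0,0,0.4],[0,0,1.5,0,0.4],[0,0,1.5,0,1],[-0.1,-0.15,0,0,1],[0,0,0,0,1],[0,0,0,0,1],[0,0,0,0,1],[0,0,0,0,1]]'
python3 -m handwheel '[[0,0,-0.4,0,1],[0,0,-0.4,0,1],[0,0,0,0,1]]'
```

```text
t: 11.92
tool_pos: [0.4832, 0.0775, 0.2614]
orientation: [-2.253, -2.189, 0.001]
force: [-0.8, -0.0, 0.0]
opening: 0.0022
gripper_force: 0.0
t: 12.3
tool_pos: [0.483, 0.0775, 0.2531]
orientation: [-2.253, -2.189, 0.001]
force: [0.1, 0.8, -0.5]
opening: 0.0007
gripper_force: 0.0
```

```bash
python3 -m handwheel '[[0,0,-0.4,0,1],[0,0,-0.4,0,1],[0,0,-0.2,0,1],[0,0,0,0,1]]'; python3 -m handwheel '[[0,0,-0.3,0,1],[0,0,-0.2,0,1],[0,0,0,0,1]]';  python3 -m handwheel '[[0,0,-0.3,0,1],[0,0,-0.2,0,1],[0,0,0,0,1]]'
```

```text
t: 12.8
tool_pos: [0.4832, 0.0775, 0.2435]
orientation: [-2.253, -2.189, 0.001]
force: [0.3, 0.1, 0.3]
opening: 0.0008
gripper_force: 0.0
t: 13.18
tool_pos: [0.4836, 0.0776, 0.2391]
orientation: [2.253, 2.189, 0.001]
force: [0.3, 0.0, 3.3]
opening: 0.0009
gripper_force: 1.4
t: 13.55
tool_pos: [0.4831, 0.0775, 0.2333]
orientation: [-2.253, -2.189, 0.001]
force: [0.3, 0.2, 0.4]
opening: 0.0005
gripper_force: 0.0
```

```bash
python3 -m handwheel '[[0,0,-0.2,0,1],[0,0,-0.1,0,1],[0,0,0,0,1]]'; python3 -m handwheel '[[0,0,-0.1,0,1],[0,0,-0.1,0,1],[0,0,0,0,1],[0,0,0,0,1]]'
```

```text
t: 13.92
tool_pos: [0.4837, 0.0775, 0.2314]
orientation: [2.253, 2.188, 0.001]
force: [-0.7, -0.5, 6.2]
opening: 0.0007
gripper_force: 3.0
t: 14.42
tool_pos: [0.4839, 0.0776, 0.2312]
orientation: [2.253, 2.189, 0.001]
force: [-10.2, -0.6, 24.5]
opening: 0.0003
gripper_force: 12.2
```

Battery stopped exactly at the expected home height. Rise, move over the handle, and check.

```bash
python3 -m handwheel '[[0,0,1,0,1],[0,0,3,0,1],[0,0,3,0,0.5],[0,0,3,0,0],[0,-2.1,0,0,0],[0,-2.1,0,0,0],[-0.1,-2.1,0,0,0],[-0.1,-2.1,0,0,0],[0,0,0,0,0],[0,0,0,0,0]]'
python3 batt.py w5
```

```text
t: 15.68
tool_pos: [0.4813, -0.0062, 0.3286]
orientation: [-2.254, -2.188, -0.0]
force: [-0.3, 0.1, -0.1]
opening: 0.0759
gripper_force: 0.0
t 15.675 tcp [ 0.4813 -0.0062  0.3286] closing yaw -0.029388710531215816 q6 -0.09023800074856013
```

View pics/w5.png

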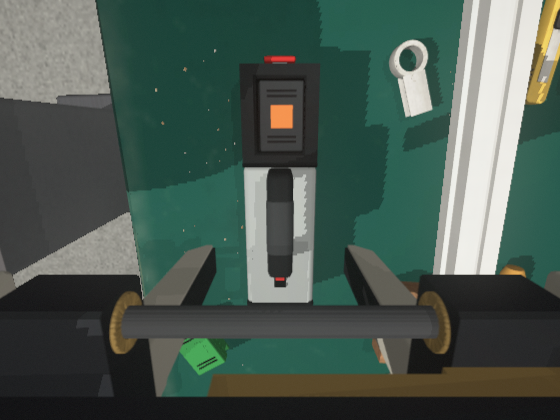

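The battery sits in the bay (square at (281,117)), and the handle spans rows 168–278 around column 280.

Run:
```python
from h import *
c=get_calibration("wrist"); print("sq",ray(c,281,117,.045)); print("handle ends",ray(c,280,168,.086),ray(c,280,278,.086)); print(ray(c,245,230,.044),ray(c,315,230,.044))
```

```text
sq [0.48453957 0.07712867 0.045     ]
handle ends [0.48266349 0.04056771 0.086     ] [ 0.48017495 -0.04723069  0.086     ]
[ 0.44910318 -0.02003601  0.044     ] [ 0.51276918 -0.02184565  0.044     ]
```

```bash
python3 -m handwheel '[[0,0,-1.5,0,0],[0,0,-1.5,0,0],[0,0,-1.5,0,0],[0,0,-1.5,0,0],[0,0,-1.2,0,0],[0,0,-1.2,0,0],[0,0,0,0,0.6],[0,0,0,0,1],[0,0,0,0,1],[0,0,0,0,1]]' 50
python3 -m handwheel '[[0,0,0,0,1],[0,0,0,0,1],[0,0,0,0,1],[0,0,0,0,1],[0,0,0,0,1],[0,0,0,0,1]]'
```

```text
t: 16.98
tool_pos: [0.4816, -0.0065, 0.2453]
orientation: [2.253, 2.188, 0.001]
force: [0.2, -0.5, 0.2]
opening: 0.0577
gripper_force: 0.0
t: 17.73
tool_pos: [0.4813, -0.0065, 0.2447]
orientation: [-2.253, -2.189, 0.0]
force: [0.4, -0.5, 0.4]
opening: 0.0199
gripper_force: 50.0
```

```bash
python3 -m handwheel '[[0,0,0.5,0,1],[0,0,1,0,1],[0,0,1.5,0,1],[0,0,1.5,0,1],[0,0,1.5,0,1],[0,0,1.5,0,1],[0,0,1.5,0,1],[0,0,1.2,0,1],[0,0,0.8,0,1],[0,0,0,0,1]]'
python3 -m handwheel '[[0,1,0,0,1],[0,2,0,0,1],[0,2.5,0,0,1],[0,2.5,0,0,1],[0,2.5,0,0,1],[0,2.5,0,0,1],[0,2.5,0,0,1],[0,2.5,0,0,1],[0,2.5,0,0,1],[0,2.5,0,0,1]]'
python3 -m handwheel '[[-0.1,2.5,0,0,1],[-0.1,2.5,0,0,1],[-0.1,2.5,0,0,1],[-0.1,2.5,0,0,1],[-0.1,2.5,0,0,1],[-0.1,2.5,0,0,1],[0,2.5,0,0,1],[0,2,0,0,1],[0,1,0,0,1],[0,0,0,0,1]]'
python3 -m handwheel '[[0,0,0,0,1],[0,0,0,0,1],[0,0,0,0,1],[0,0,0,0,1]]'
python3 - <<'E'
from h import *
c,im=snap("scene","s1"); c2,im2=snap("top","t1")
x=np.hstack([im[80:300,100:380],im2[130:350,0:280]])[:,:,::-1]; cv2.imwrite("pics/end.png",cv2.resize(x,None,fx=1.4,fy=1.4))
E
```

```text
t: 18.98
tool_pos: [0.4815, -0.0065, 0.3554]
orientation: [2.253, 2.188, 0.001]
force: [0.1, 0.0, -5.6]
opening: 0.0192
gripper_force: 50.0
t: 20.23
tool_pos: [0.4807, 0.2249, 0.3538]
orientation: [-2.253, -2.189, 0.002]
force: [0.1, 0.1, -5.9]
opening: 0.0195
gripper_force: 50.0
t: 21.48
tool_pos: [0.4749, 0.429, 0.3539]
orientation: [-2.252, -2.19, 0.002]
force: [-0.6, 0.5, -5.9]
opening: 0.0193
gripper_force: 50.0
t: 21.98
tool_pos: [0.4754, 0.4283, 0.3549]
orientation: [2.254, 2.189, 0.0]
force: [-0.4, -0.0, -4.9]
opening: 0.0197
gripper_force: 50.0
```

View pics/end.png

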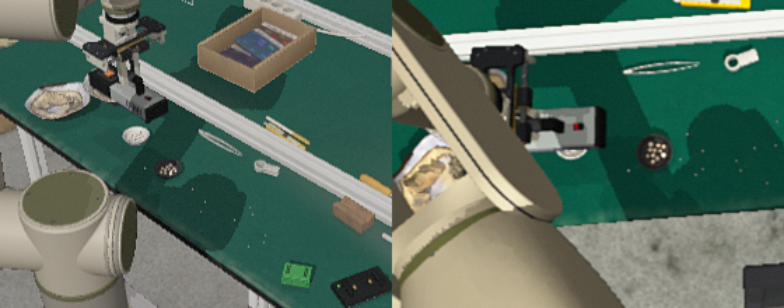

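The lamp hangs level over the white dish (scene crop (135,135)); the dishes and other things are undisturbed.

Run:
```python
from h import *
c=get_calibration("scene"); d=ray(c,197.5,177,.010); print("dish by scene cam",d)
s=readout.read_state(); print(s["tool_pos"],s["force"])
if np.hypot(*(d[:2]-s["tool_pos"][:2]))<.015: print(job.close_job())
```

```text
dish by scene cam [0.47389359 0.42431883 0.01      ]
[0.47535859 0.42841881 0.35482236] [-0.16061173  1.04203172 -5.49352721]
the job is handed in; nothing more can be done
None
```

The job is handed in: the battery was pressed down to its expected seated height in the bay, and the lamp is held level by its handle about 10 cm above the white dish, centred to within about 5 mm; the verdict was not shown and I had no direct reading of the catch.

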